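# Clear up the puck-signing table

## Task

Sort the mixed things left on the signing table to where each kind belongs: lay both paint markers flat and lengthwise, side by side, on the floor of the blue pen tray, put both rolls of tape over the post of the spindle so that they lie flat one on the other, and stand the little goalie mask upright on the floor of the cardboard carton. Set everything down without dropping it, and do not disturb the two signed pucks drying beside the work.

Things in the scene. Friction and masses are not known exactly. Their poses are not given: they have to be found in the camera images.
- silver_marker: paint marker, silver barrel and grey cap, octagonal, 140 mm long, 16 mm across flats, one flat down so it does not roll; origin mid-length on its axis (8 mm above what it lies on), x along its length towards the cap, z up; about 25 g; loose, grip it across its width near the middle
- gold_marker: the same paint marker with gold barrel and black cap; origin mid-length on its axis, x along its length towards the cap
- black_roll: roll of black stick tape lying flat: ring 62 mm outside diameter, 38 mm hole, 24 mm high; origin at the centre of its underside, z up; about 70 g, rigid; loose, grip across the outside
- green_roll: the same roll of tape in green; origin at the centre of its underside, z up
- mask: pocket-size collector's goalie mask, red with white wire cage, standing upright: round shell 54 mm across, 54 mm high, sides vertical from 4 to 33 mm height then domed, chin and cage stand out to 34 mm from the axis on the face side; origin at the centre of its underside, z up, face towards -x, ears towards +y and -y: grip across the ears (along y); about 60 g, loose
- pen_tray: blue pen tray with grey liner, fixed to the table: 124 mm (its x) by 175 mm (its y, the long way) outside, 116 by 167 mm inside, walls 4 mm thick and 14 mm high from the table, inner floor 4 mm above the table; origin at the centre of its underside
- spindle: tape spindle, fixed to the table: round dark steel foot 90 mm in diameter and 6 mm thick, with an upright bright post 18 mm in diameter at its centre, top 60 mm above the table (chamfered); origin at the centre of its underside; holds two rolls, one on the other
- carton: open cardboard keepsake carton, fixed to the table: 130 by 130 mm outside, 122 by 122 mm inside, walls 4 mm thick and 32 mm high from the table, inner floor 4 mm above the table, origin at the centre of its underside
- puck_a: bystander: freshly signed hockey puck, black with a red print, lying flat, 76 mm diameter, 25 mm high, origin at the centre of its underside; loose, leave alone
- puck_b: bystander: freshly signed hockey puck, black with a blue print, same size and origin; loose, leave alone

How it is judged:
By the outcome, as a careful person would: the job done as asked, in the order asked, and still so for the second after the job is handed in, with the robot touching nothing.
It also fails if it takes over 128 s, if anything falls off the work surface, if the arm or the gripper's body presses on something with over 40 N, if the wrist force passes 120 N, or if a joint passes its speed limit or range.

## Robot

A 6-joint arm with a two-finger parallel gripper is mounted at the origin on the work surface. World frame = base frame: x ahead of the robot, y to its left, z up, the work surface at z = 0. Lengths are in mm, angles in rad, forces in N, time in s.
With the tool pointing down it reaches from about 325 to 875 mm from the base axis. Payload 4.4 kg.
Tool frame: the origin (TCP) lies on the centre line of the jaws, within the pads' length; the fingertips stand ahead of it and the grasp point (between the pads) lies 6 mm ahead of it (ctrl.tcp_to_tips is the z of the fingertips in the tool frame, in mm); z points along the fingers, y is the line along which they close (so a half turn about z gives the same grasp; the last joint's range is limited). The gripper opens to 85 mm and grips with 20 to 120 N. Pads are 22 mm wide; open, the fingers measure 114 mm over their backs; the gripper's body (76 mm by 85 mm) begins 54 mm behind the grasp point. The pads swing forward as they close: fully open they stand 13 mm farther back than shut.
Start: joints at [-1.367, 0.207, 1.542, -0, 1.393, -0.15], TCP at [199.744, -539.194, 256.282] pointing down, gripper open.
Joint ranges: [-2.73, 2.73], [-0.86, 2.22], [0.23, 2.46], [-1.11, 4.25], [0.08, 2.63], [-2.82, 2.82]. Speed limits (rad/s): [2.79, 2.79, 3.14, 3.14, 3.14, 3.14].

## Interface

Orientations are given as a 3x3 rotation matrix whose columns are the frame's x, y, z axes.
In Python, from plant import ctrl, sensors, optics gives the robot as it stands. Calls block until the motion is done:
- ctrl.move_ptp(position, orientation): joint-space move of the TCP to a pose.
- ctrl.move_l(position, rot=None, vel=150, threshold=None): straight line of the TCP; rot=None keeps the orientation; vel is the mean speed in mm/s. With threshold (N) it stops when the force on the tool has changed by that much, and returns True; else False.
- ctrl.set_joints(angles): joint-space move.
- ctrl.gripper_to(opening, force=None): finger opening in mm; force is the grip in N (None keeps the last); returns when the fingers have stopped.
- ctrl.hold(seconds).
- ctrl.solve_ik(position, orientation): joint angles nearest the present ones, or None.
- sensors.read_state(): the state.
- optics.grab_frame(name): name is "side" or "top" or "wrist"; returns (picture, depth): 400x640x3 uint8, red, green, blue; 400x640 float32, mm along the optical axis (not along the pixel's ray), 0 where there is no reading.
- optics.camera_params(name): a dict with "mtx" (3x3 intrinsics, pixels), "R" (3x3) and "t" (3): a world point X has camera coordinates R X + t; the wrist camera has in their place "T_tool_cam" (4x4, takes a point from camera to tool coordinates, whose origin is the TCP and whose axes are the flange's). Camera axes: x right, y down, z forward; pixel columns grow to the right and rows downward; lengths in mm; the calibration is good to about 2 mm. A picture is of the moment at which its call begins: read the wrist's pose just before it. camera_params takes no time and is no camera call.
A pose or a line that the arm cannot do raises ctrl.MotionError and nothing moves.
- ctrl.finish_job(): hands the job in; it is judged then, once.
The state is a dict: "t": time; "q": joint angles; "qvel": joint speeds; "tau": joint torques, N m; "eef_pos": TCP position; "eef_rot": TCP orientation; "force": force on the tool from outside, world axes, zero at the start; "wrist_torque": the same for the moment, N m; "grip_width": finger opening in mm; "grasp_force": force on a finger pad.
Only numpy, scipy, OpenCV 4.12 (cv2) and the standard library are available. Lean on these libraries where they do the work, as an engineer would, in place of code of your own. Each camera call takes 0.05 s, during which the arm holds its last target. There are 200 camera calls.

## Working session

There is one attempt and no reset: what is moved stays moved. The work goes in short steps, each a Python script; the robot and the scene stay as the last script left them, time stands still between calls to the robot, and variables do not carry over. Pictures are saved under pics/ and viewed, at most 14 in all, crops included, and the job is handed in when it is done.

```bash
ls; mkdir -p pics; python3 - <<'E'
from plant import ctrl, sensors, optics
import cv2, numpy as np
for n in ["top","side"]:
    p,d=optics.grab_frame(n); cv2.imwrite(f"pics/{n}0.png",p[:,:,::-1]); np.savez(f"pics/{n}0.npz",p=p,d=d)
    c=optics.camera_params(n); print(n,c); print((d>0).mean(),d[200,320])
print(optics.camera_params("wrist")); print(ctrl.tcp_to_tips, sensors.read_state()["t"])
E
```

```text
pics
top {'mtx': array([[397.15301221,   0.        , 324.94129154],
       [  0.        , 397.15301221, 199.60700117],
       [  0.        ,   0.        ,   1.        ]]), 'R': array([[-2.48787999e-02, -9.99689003e-01, -1.71520254e-03],
       [-9.98263881e-01,  2.49348882e-02, -5.33617355e-02],
       [ 5.33879086e-02,  3.84648803e-04, -9.98573775e-01]]), 't': array([  27.0844638 ,  515.79859648, 1196.24571826])}
0.9959375 1218.888
side {'mtx': array([[411.23699155,   0.        , 319.04597862],
       [  0.        , 411.23699155, 200.32000382],
       [  0.        ,   0.        ,   1.        ]]), 'R': array([[-0.99006862, -0.14039925, -0.00722337],
       [-0.09019158,  0.67374812, -0.7334364 ],
       [ 0.10784066, -0.72550087, -0.6797197 ]]), 't': array([ 514.86417089,   74.07641615, 1101.17014763])}
0.9959375 1188.8529
{'mtx': array([[282.31296714,   0.        , 320.61394553],
       [  0.        , 282.31296714, 202.54052704],
       [  0.        ,   0.        ,   1.        ]]), 'T_tool_cam': array([[-4.60479451e-04, -9.62958599e-01, -2.69648891e-01,
         6.91499822e+01],
       [ 9.99999777e-01, -3.13011485e-04, -5.89886526e-04,
         3.46976086e-01],
       [ 4.83633103e-04, -2.69649102e-01,  9.62958529e-01,
        -1.16644470e+02],
       [ 0.00000000e+00,  0.00000000e+00,  0.00000000e+00,
         1.00000000e+00]])}
25.0 0.1
```

View pics/top0.png

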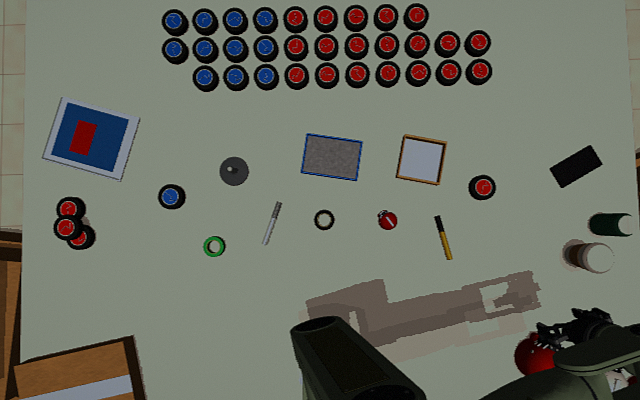

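View pics/side0.png

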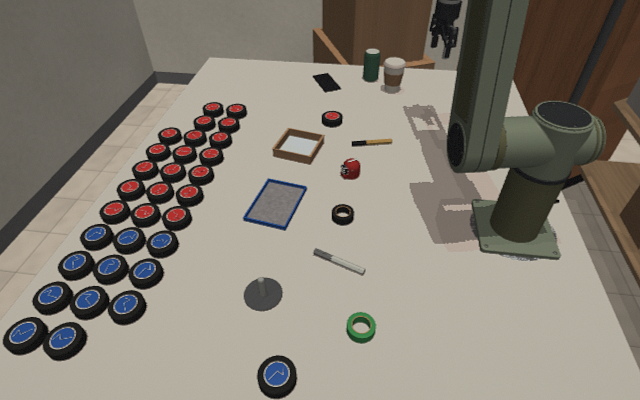

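The top view shows silver marker (271,223), gold marker (443,237), black roll (324,219), green roll (214,246), mask (388,220), tray (332,157), spindle (234,171), carton (421,160), blue puck (171,196) and red puck (482,187). The side view confirms that nothing is hidden. Next I'll get rough positions, then do a wrist survey from several places.

```bash
cat > h.py <<'E'
from plant import ctrl, sensors, optics
import cv2, numpy as np
DOWN=lambda a: np.array([[np.cos(a),np.sin(a),0],[np.sin(a),-np.cos(a),0],[0,0,-1.]])  # tool x at yaw a
def cam(n,st=None):
    c=optics.camera_params(n); K=c["mtx"]
    if n=="wrist":
        T=np.eye(4); T[:3,:3]=st["eef_rot"]; T[:3,3]=st["eef_pos"]; T=T@c["T_tool_cam"]
        return K,T[:3,:3],T[:3,3]
    return K,c["R"].T,-c["R"].T@c["t"]
def ray(C,uv):
    K,R,o=C; uv=np.atleast_2d(uv).astype(float)
    return np.c_[(uv-K[:2,2])/[K[0,0],K[1,1]],np.ones(len(uv))]@R.T
def onplane(C,uv,z):
    d=ray(C,uv); return C[2]+d*((z-C[2][2])/d[:,2])[:,None]
def depthpt(C,uv,d):
    uv=np.atleast_2d(uv).astype(int); return C[2]+ray(C,uv)*d[uv[:,1],uv[:,0]][:,None]
def proj(C,X):
    K,R,o=C; p=(np.atleast_2d(X)-o)@R; return (p/p[:,2:])[:,:2]@K[:2,:2].T+K[:2,2]
def tri(Cs,uvs):
    A=np.zeros((3,3)); b=np.zeros(3)
    for C,uv in zip(Cs,uvs):
        d=ray(C,uv)[0]; d/=np.linalg.norm(d); P=np.eye(3)-np.outer(d,d); A+=P; b+=P@C[2]
    X=np.linalg.solve(A,b)
    return X,[float(np.linalg.norm(proj(C,X)[0]-uv)) for C,uv in zip(Cs,uvs)]
def shot(name):
    st=sensors.read_state(); p,d=optics.grab_frame("wrist"); cv2.imwrite(f"pics/{name}.png",p[:,:,::-1])
    C=cam("wrist",st); np.savez(f"pics/{name}.npz",p=p,d=d,K=C[0],R=C[1],o=C[2]); return C,p,d
def load(name):
    z=np.load(f"pics/{name}.npz"); return (z["K"],z["R"],z["o"]),z["p"],z["d"]
E
python3 - <<'E'
from h import *
C=cam("top"); d=np.load("pics/top0.npz")["d"]
for n,uv in dict(silver=(271,223),gold=(443,237),black=(324,211),green=(214,238),mask=(388,220),tray=(332,157),foot=(222,171),post=(234,169),carton=(421,160),pb=(171,196),pa=(482,187)).items():
    print(n,depthpt(C,uv,d)[0].round(0))
for y in (320,120,-50,-230):
    for yaw in (0,np.pi):
        print(y,yaw,[None if (q:=ctrl.solve_ik([480,y,230],DOWN(yaw)))is None else q.round(2)])
E
```

```text
silver [449. 180.  14.]
gold [ 394. -340.   16.]
black [481.  18.  22.]
green [409. 349.  30.]
mask [ 450. -169.   57.]
tray [648. -11.   5.]
foot [613. 328.   8.]
post [614. 286.  33.]
carton [ 632. -286.    1.]
pb [538. 478.  27.]
pa [ 542. -460.   28.]
320 0 [array([ 0.44,  0.23,  1.57, -0.  ,  1.34,  2.01])]
320 3.141592653589793 [array([ 0.44,  0.23,  1.57, -0.  ,  1.34, -1.13])]
120 0 [array([ 0.07,  0.06,  1.76, -0.  ,  1.32,  1.64])]
120 3.141592653589793 [array([ 0.07,  0.06,  1.76, -0.  ,  1.32, -1.5 ])]
-50 0 [array([-0.28,  0.03,  1.79, -0.  ,  1.32,  1.29])]
-50 3.141592653589793 [array([-0.28,  0.03,  1.79, -0.  ,  1.32, -1.85])]
-230 0 [array([-0.61,  0.14,  1.68, -0.  ,  1.33,  0.96])]
-230 3.141592653589793 [array([-0.61,  0.14,  1.68, -0.  ,  1.33, -2.18])]
```

```bash
python3 - <<'E'
from h import *
for i,y in enumerate((-330,-110,110,330)):
    ctrl.move_ptp([540,y,230],DOWN(0)); ctrl.hold(0.2); shot(f"w{i}")
print(sensors.read_state()["t"])
ims=[cv2.resize(cv2.imread(f"pics/w{i}.png"),(400,250),interpolation=cv2.INTER_AREA) for i in range(4)]
cv2.imwrite("pics/m.png",np.vstack([np.hstack(ims[1::-1]),np.hstack(ims[:1:-1])]))
E
```

```text
5.2333
```

View pics/m.png

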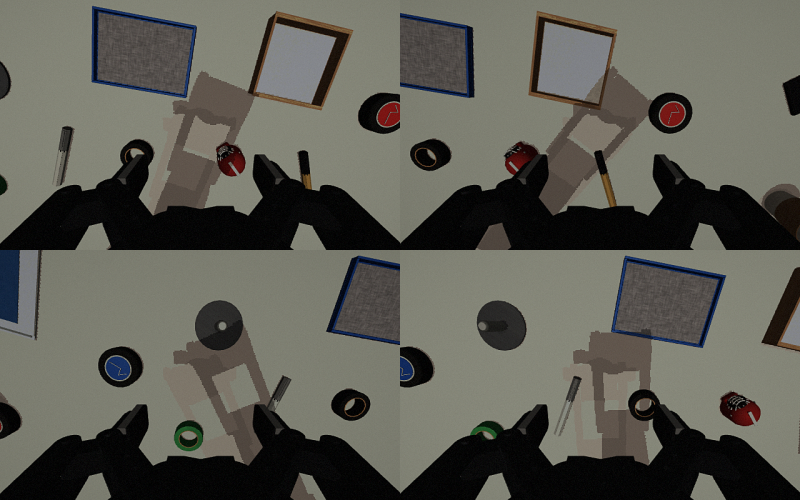

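Montage: w1 and w0 on top, w3 and w2 below. Both fixtures and pucks are clear, but the fingers hide the lower third of each picture, including parts of the gold marker, green roll and black roll. I'll take a second row of views closer to the base for the objects.

```bash
python3 - <<'E'
from h import *
for i,y in enumerate((300,100,-80,-270)):
    ctrl.move_ptp([390,y,220],DOWN(0)); ctrl.hold(0.2); shot(f"v{i}")
print(sensors.read_state()["t"])
ims=[cv2.resize(cv2.imread(f"pics/v{i}.png"),(400,250),interpolation=cv2.INTER_AREA) for i in range(4)]
cv2.imwrite("pics/m2.png",np.vstack([np.hstack(ims[:2]),np.hstack(ims[2:])]))
E
```

```text
9.2417
```

View pics/m2.png

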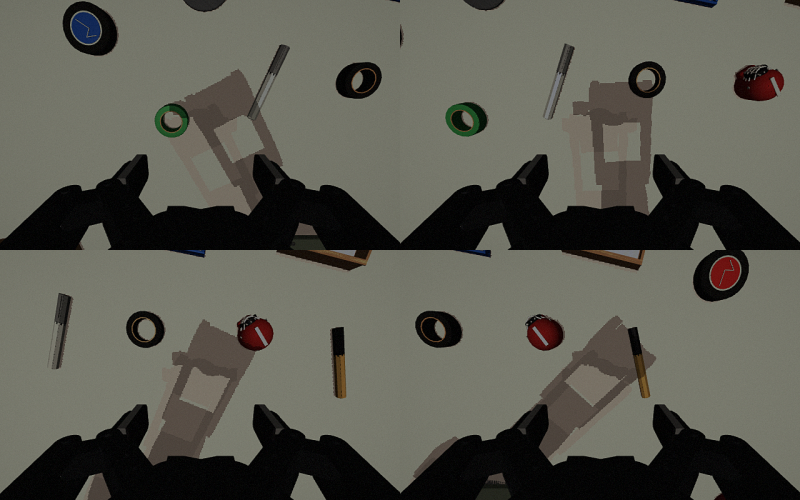

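All loose objects are clear: green roll (172,120) in tile v0, silver marker (270,80) in v0, black roll (647,78) in v1, mask (255,332) in v2, gold marker (338,362) in v2. Now I'll check depth quality and measure.

```bash
python3 - <<'E'
from h import *
seeds=dict(silver=(449,180),gold=(394,-340),black=(475,16),green=(405,345),mask=(450,-169),foot=(613,310))
views=["v0","v1","v2","v3","w0","w1","w2","w3"]
for v in views:
    C,p,d=load(v); vv,uu=np.mgrid[0:245,0:640]; uv=np.c_[uu.ravel(),vv.ravel()]
    X=depthpt(C,uv,d); ok=d[:245].ravel()>0
    tab=ok&(abs(X[:,2])<4); print(v,"table z",X[tab,2].mean().round(2),X[tab,2].std().round(2))
    for n,s in seeds.items():
        m=ok&(np.hypot(*(X[:,:2]-s).T)<(90 if 'er' in n or n=='gold' else 48))&(X[:,2]>5)
        if m.sum()<150: continue
        u=uv[m]; 
        if u[:,1].max()>235 or u[:,1].min()<3 or u[:,0].min()<3 or u[:,0].max()>636: continue
        Y=X[m]; print("  ",n,m.sum(),"z pct",np.percentile(Y[:,2],[5,50,90,99]).round(1),"xy mid",((Y.min(0)+Y.max(0))/2)[:2].round(1),"ext",np.ptp(Y,axis=0)[:2].round(1))
ims=[]
C,p,d=load("v2"); uv=proj(C,[450,-169,25])[0].astype(int); print(uv)
for v in ("v1","v2","v3"):
    C,p,d=load(v); u,w=proj(C,[450,-169,25])[0].astype(int); c=p[max(0,w-35):w+35,max(0,u-35):u+35]; ims.append(cv2.resize(c,(266,266),interpolation=cv2.INTER_CUBIC))
cv2.imwrite("pics/mask.png",np.hstack(ims)[:,:,::-1])
E
```

```text
v0 table z -0.93 0.79
   silver 1982 z pct [ 8.  13.8 15.8 17.1] xy mid [448.5 179.6] ext [132.1  63.3]
   black 2610 z pct [ 7.3 22.1 23.6 24.5] xy mid [456.3  20.6] ext [58.3 62.6]
   green 1461 z pct [ 9.1 22.8 23.9 24.6] xy mid [385.2 354.4] ext [56.2 61.1]
v1 table z -0.94 0.79
   silver 1903 z pct [ 9.3 14.  15.8 17. ] xy mid [449.2 179.3] ext [131.4  62.4]
   black 1832 z pct [11.1 22.8 23.8 24.7] xy mid [456.3  20.3] ext [58.3 61. ]
   green 2107 z pct [ 7.1 22.2 23.8 24.6] xy mid [385.3 354.4] ext [56.5 62.7]
   mask 3656 z pct [10.2 41.9 51.9 54. ] xy mid [ 450.6 -167.9] ext [60.  50.5]
v2 table z -0.93 0.79
   silver 2214 z pct [ 6.6 13.5 15.8 17.1] xy mid [448.7 177.6] ext [131.6  61.7]
   black 1920 z pct [ 9.5 22.8 23.9 24.8] xy mid [456.3  19.2] ext [57.1 61.3]
   mask 2593 z pct [18.6 45.6 52.5 54.2] xy mid [ 450.4 -169.8] ext [59.6 53.5]
v3 table z -0.94 0.81
   black 2743 z pct [ 7.  22.2 23.8 24.7] xy mid [456.7  18.4] ext [58.2 62.5]
   mask 2636 z pct [20.  45.2 52.6 54.3] xy mid [ 451.2 -172. ] ext [59.2 54.9]
w0 table z -0.46 1.56
w1 table z -0.31 1.65
w2 table z -0.54 1.45
   foot 2421 z pct [ 5.1  5.8 55.3 59.7] xy mid [612.5 300. ] ext [87.  75.6]
w3 table z -0.69 1.3
   foot 2121 z pct [ 5.1  5.6 56.1 59.8] xy mid [612.  300.3] ext [89.2 75.6]
[405 132]
```

View pics/mask.png

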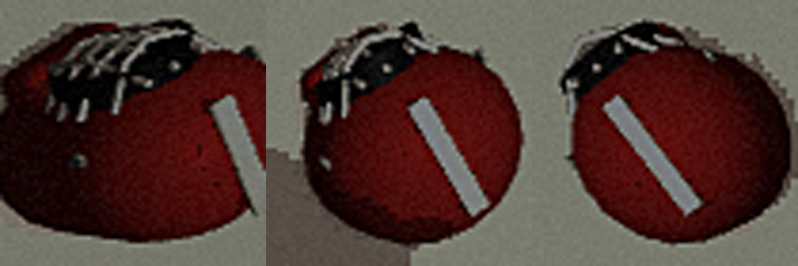

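Mask crops: the white stripe runs front to back over the crown (v3 crop, from (607,100) to (700,210)), with the cage at the upper left, so the face points to +x,+y. Depth is consistent to about 1 mm. Now the precise fits, with heights cross-checked by two-view triangulation.

```bash
cat > meas.py <<'E'
from h import *
VV,UU=np.mgrid[0:245,0:640]; UV=np.c_[UU.ravel(),VV.ravel()]
def pts(v,seed,r,zlo,zhi):
    """cloud points of view v within r of seed (xy) and in a height band, if not cut by the picture"""
    C,p,d=load(v); X=depthpt(C,UV,d); X[:,2]+=0.9
    m=(d[:245].ravel()>0)&(np.hypot(*(X[:,:2]-seed).T)<r)&(X[:,2]>zlo)&(X[:,2]<zhi)
    u=UV[m]
    if len(u)<40 or u[:,1].max()>235 or u[:,1].min()<2 or u[:,0].min()<2 or u[:,0].max()>637: return None
    return C,p,X[m],u
def show(n,vs,seed,r,zlo,zhi,kind):
    seed=np.array(seed,float); out=[];pix=[];Cs=[]
    for v in vs:
        for _ in range(2):
            g=pts(v,seed,r,zlo,zhi)
            if g is None: break
            C,p,X,u=g; xy=X[:,:2].astype(np.float32)
            if kind=="circ": c,R=cv2.minEnclosingCircle(xy); res=[*c,2*R]
            else:
                c,(a,b),an=cv2.minAreaRect(xy)
                if a<b: a,b,an=b,a,an+90
                res=[*c,a,b,(an+90)%180-90]
            seed=np.array(res[:2])
        if g is None: print(n,v,"cut"); continue
        hull=cv2.convexHull(u.astype(np.float32))
        uvc=np.array(cv2.fitEllipse(hull)[0] if kind=="circ" else cv2.minAreaRect(hull)[0])
        out.append([*res,np.median(X[:,2])]);pix.append(uvc);Cs.append(C)
        print(n,v,np.round(out[-1],1))
    if len(out)>1:
        X,e=tri(Cs,pix); print("   mean",np.round(np.mean(out,0),1),"tri",X.round(1),"px err",np.round(e,1))
E
python3 - <<'E'
from meas import *
show("black",["v1","v2","v0","v3"],(456,19),50,20,27,"circ")
show("green",["v0","v1"],(385,354),50,20,27,"circ")
show("silver",["v0","v1","v2"],(449,180),90,11,20,"rect")
show("gold",["v2","v3"],(400,-320),90,11,20,"rect")
show("mask dome",["v2","v3","v1"],(451,-170),50,44,60,"circ")
show("foot",["w2","w3"],(613,300),60,4,8,"circ")
show("post",["w2","w3"],(613,300),60,56,65,"circ")
show("tray",["w1","w2"],(648,-11),130,12,18,"rect")
show("carton",["w0","w1"],(632,-286),115,29,38,"rect")
show("pb",["w3","w2","v0"],(538,478),60,22,30,"circ")
show("pa",["w0","v3","w1"],(542,-460),60,22,30,"circ")
# mask stripe ends
Cs=[];E=[]
for v in("v2","v3"):
    C,p,d=load(v); u,w=proj(C,[450,-169,50])[0].astype(int); c=p[w-30:w+30,u-30:u+30]; h=cv2.cvtColor(c,cv2.COLOR_RGB2HSV)
    m=((h[...,1]<60)&(h[...,2]>100)).astype(np.uint8); k,l,s,ce=cv2.connectedComponentsWithStats(m)
    ok=[i for i in range(1,k) if s[i,4]>25]; print(v,[(i,s[i].tolist()) for i in ok])
    j=min(ok,key=lambda i:np.hypot(*(ce[i]-30)))
    yx=np.argwhere(l==j); q=yx[:,::-1]+[u-30,w-30]; mu=q.mean(0); dr=np.linalg.svd(q-mu,full_matrices=False)[2][0]; dr*=np.sign(dr[1]); t=(q-mu)@dr
    E.append([mu+dr*t.min(),mu+dr*t.max()]);Cs.append(C)
a=[tri(Cs,[e[i] for e in E]) for i in(0,1)]; print(a); D=a[0][0]-a[1][0]; print("face yaw",np.degrees(np.arctan2(D[1],D[0])),"mid",(a[0][0]+a[1][0])/2)
E
```

```text
black v1 [455.   19.9  61.6  23.8]
black v2 [455.   19.4  61.7  23.9]
black v0 [454.8  20.5  63.2  23.7]
black v3 [454.9  18.6  63.2  23.8]
   mean [454.9  19.6  62.4  23.8] tri [455.8  19.7  20.4] px err [0.  0.1 0.2 0.1]
green v0 [382.7 354.5  61.8  23.9]
green v1 [383.3 354.4  63.4  23.9]
   mean [383.  354.4  62.6  23.9] tri [383.3 354.6  20.7] px err [0.1 0.1]
silver v0 [448.2 179.9 137.5  16.8 -21.1  15. ]
silver v1 [447.9 179.6 137.5  16.3 -21.1  15.1]
silver v2 [448.  179.1 137.6  17.5 -21.1  15. ]
   mean [448.  179.5 137.5  16.9 -21.1  15. ] tri [451.8 178.    9.9] px err [0.3 0.3 0.1]
gold v2 cut
gold v3 cut
mask dome v2 [ 449.1 -168.5   52.1   50.1]
mask dome v3 [ 449.4 -169.6   52.6   50. ]
mask dome v1 [ 449.8 -168.2   53.5   50. ]
   mean [ 449.4 -168.8   52.7   50. ] tri [ 449.9 -170.5   43. ] px err [0.6 0.2 0.7]
foot w2 [612.  294.   90.6   5.9]
foot w3 [611.7 294.   89.7   5.9]
   mean [611.8 294.   90.2   5.9] tri [613.5 294.    3.8] px err [0.1 0.1]
post w2 [612.2 293.1  17.4  59.2]
post w3 [611.9 294.3  17.4  59.2]
   mean [612.1 293.7  17.4  59.2] tri [612.1 29
[... 393 characters left out ...]
 px err [1.4 1.4]
pb w3 [536.5 483.   76.6  25.6]
pb w2 cut
pb v0 [537.2 482.4  77.6  25.6]
   mean [536.9 482.7  77.1  25.6] tri [537.8 482.3  22.9] px err [0.1 0.2]
pa w0 [ 542.3 -463.7   76.5   25.6]
pa v3 cut
pa w1 cut
v2 [(1, [0, 0, 17, 11, 78]), (2, [8, 0, 16, 13, 40]), (3, [26, 0, 34, 60, 770]), (12, [26, 20, 21, 31, 187])]
v3 [(1, [0, 0, 60, 60, 1127]), (2, [39, 0, 21, 10, 94]), (9, [22, 19, 25, 32, 185])]
[(array([ 459.57490872, -164.03220626,   52.93876894]), [0.044952017983553326, 0.044997562838905894]), (array([ 432.32654097, -183.04338095,   52.60673316]), [0.0064057721045099715, 0.0063978096109931675])]
face yaw 34.903465209430955 mid [ 445.95072484 -173.53779361   52.77275105]
```

```bash
sed -i 's/max()>235/max()>243/' meas.py; cat > act.py <<'E'
from h import *
Z=150
def yawfor(x,y,a):
    """of the two equal grasps, the one with the last joint nearest mid-range"""
    q1=np.arctan2(y,x); return min((a,a+np.pi,a-np.pi),key=lambda b:abs(q1+np.pi/2-b))
def pick(x,y,a,z,width,force,pre):
    a=yawfor(x,y,a); ctrl.gripper_to(pre); ctrl.move_ptp([x,y,Z],DOWN(a))
    ctrl.move_l([x,y,z+15],vel=150)
    if ctrl.move_l([x,y,z],vel=40,threshold=6): print("touched early",sensors.read_state()["eef_pos"])
    ctrl.gripper_to(max(width-12,0),force); s=sensors.read_state(); print("grip",round(s["grip_width"],1),round(s["grasp_force"],1))
    ctrl.move_l([x,y,Z],vel=150); s=sensors.read_state(); print("lifted",round(s["grip_width"],1),round(s["grasp_force"],1),"t",round(s["t"],1))
def place(x,y,a,z,opening):
    a=yawfor(x,y,a); ctrl.move_ptp([x,y,Z],DOWN(a)); ctrl.move_l([x,y,z+8],vel=120); ctrl.hold(0.2)
    hit=ctrl.move_l([x,y,z-3],vel=20,threshold=3); p=sensors.read_state()["eef_pos"]; print("set down",hit,p.round(1),"nominal",z)
    ctrl.gripper_to(opening); ctrl.hold(0.2); ctrl.move_l([x,y,Z],vel=150); print("t",round(sensors.read_state()["t"],1))
E
python3 - <<'E'
from meas import *
from scipy.optimize import least_squares
show("gold",["v2","v3"],(395,-325),85,11,20,"rect")
P=np.vstack([g[2] for v in("v1","v2","v3") if (g:=pts(v,(450,-169),48,8,33))])
f=np.array([np.cos(np.radians(34.9)),np.sin(np.radians(34.9))])
c=np.array([449.,-169.])
for _ in range(4):
    Q=P[(P[:,:2]-c)@f<8][:,:2]
    r=least_squares(lambda p:np.hypot(*(Q-p[:2]).T)-p[2],[*c,27],loss="soft_l1"); c=r.x[:2]
print("mask axis",r.x.round(1),len(Q)); D=P[:,:2]-c; k=np.argsort(-np.hypot(*D.T))[:60]; print("chin",np.hypot(*D[k].T).mean(),np.degrees(np.arctan2(*D[k].mean(0)[::-1])))
# heights by triangulating same mark in two views: marker mask centroids, narrow top bands
for n,vs,s,r,a,b in(("gold",("v2","v3"),(395,-325),85,13.5,20),("silver",("v0","v2"),(448,179.5),85,13.5,20),("black",("v1","v3"),(455,19.6),40,23,27),("green",("v0","v1"),(383,354.4),40,23,27)):
    G=[pts(v,s,r,a,b) for v in vs]
    if None not in [type(g) if g is None else 1 for g in G]: print(n,tri([g[0] for g in G],[g[3].mean(0) for g in G])[0].round(1))
E
```

```text
gold v2 [ 392.4 -341.1  136.5   17.2   14.7   15. ]
gold v3 [ 392.8 -341.7  135.9   16.2   14.5   15.1]
   mean [ 392.6 -341.4  136.2   16.7   14.6   15. ] tri [ 395.5 -341.1    9.4] px err [0.1 0.1]
mask axis [ 447.6 -172.3   26.8] 517
chin 34.217692826827744 42.611114644340084
gold [ 397.3 -340.7   12.4]
silver [453.  177.8  12.7]
black [456.1  19.6  22. ]
green [383.6 354.3  22.5]
```

The measurements match the sizes given (mask radius 26.8, chin 34.2, top heights within 1–4 mm). Picking the silver marker first.

```bash
python3 - <<'E'
from act import *
r=np.radians
tr=np.array([647.8,-8.2]); ac=np.array([np.cos(r(-9.8)),np.sin(r(-9.8))])
pick(448,179.5,r(-21.1),27,16,25,50)
p=tr+24*ac
a=yawfor(*p,r(80.2)); ctrl.move_ptp([*p,Z],DOWN(a))
i,_=optics.grab_frame("side"); cv2.imwrite("pics/s1.png",cv2.resize(i[80:280,180:430],(750,600))[:,:,::-1])
s=sensors.read_state(); print(s["grip_width"],s["force"])
E
```

```text
grip 15.0 27.4
lifted 15.0 27.3 t 14.1
14.977224712618828 [0.38619768 0.00393167 0.0078671 ]
```

View pics/s1.png

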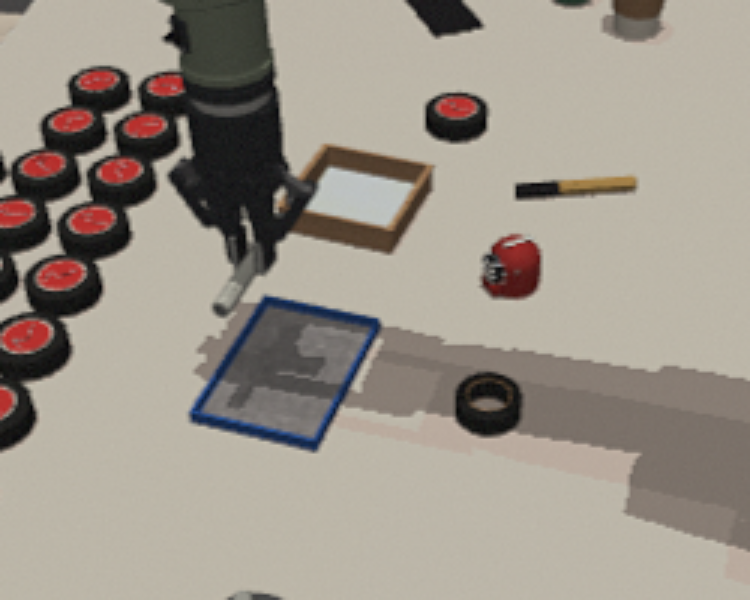

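The marker is held near its middle at (240,275), parallel to the tray's long side. Placing it, then doing the same with gold.

```bash
python3 - <<'E'
from act import *
r=np.radians
tr=np.array([647.8,-8.2]); ac=np.array([np.cos(r(-9.8)),np.sin(r(-9.8))])
place(*(tr+24*ac),r(80.2),31,30)
pick(392.6,-341.4,r(14.6),27,16,25,50)
place(*(tr-24*ac),r(80.2),31,30)
ctrl.move_ptp([480,60,230],DOWN(0)); ctrl.hold(.2); C,p,d=shot("t1"); 
cv2.imwrite("pics/t1v.png",cv2.resize(p,(800,500))[:,:,::-1]); print(sensors.read_state()["t"])
E
```

```text
set down True [671.6 -12.3  31.3] nominal 31
t 18.7
grip 15.0 27.6
lifted 15.1 27.4 t 23.4
set down True [624.3  -4.1  31.3] nominal 31
t 28.1
29.65
```

View pics/t1v.png

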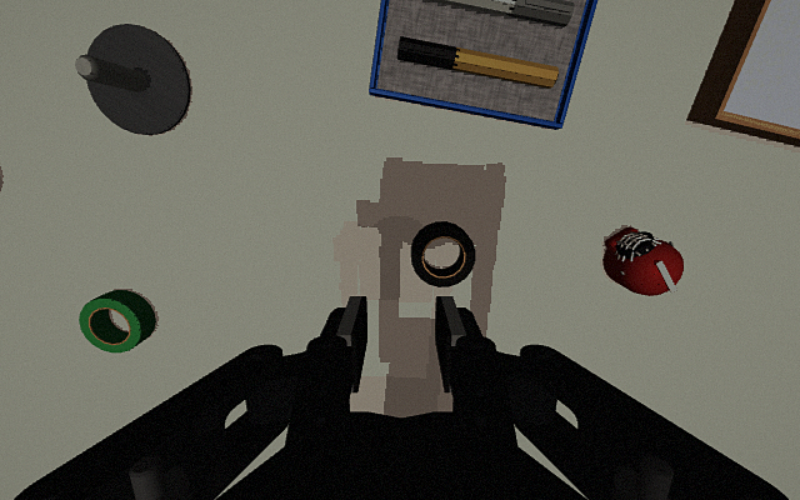

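Both markers lie flat and side by side in the tray: silver (530,10), gold (478,62). Next the black roll.

```bash
python3 - <<'E'
from act import *
S=(612,293.9)
pick(455,19.6,np.arctan2(19.6,455)+np.pi/2,23,62,30,85)
place(*S,np.arctan2(S[1],S[0])+np.pi/2,29,80)
i,_=optics.grab_frame("side"); cv2.imwrite("pics/s2.png",cv2.resize(i[200:400,190:440],(750,600))[:,:,::-1])
E
```

```text
grip 61.0 32.5
lifted 61.3 32.7 t 34.5
set down True [612.1 294.   29.6] nominal 29
t 38.9
```

View pics/s2.png

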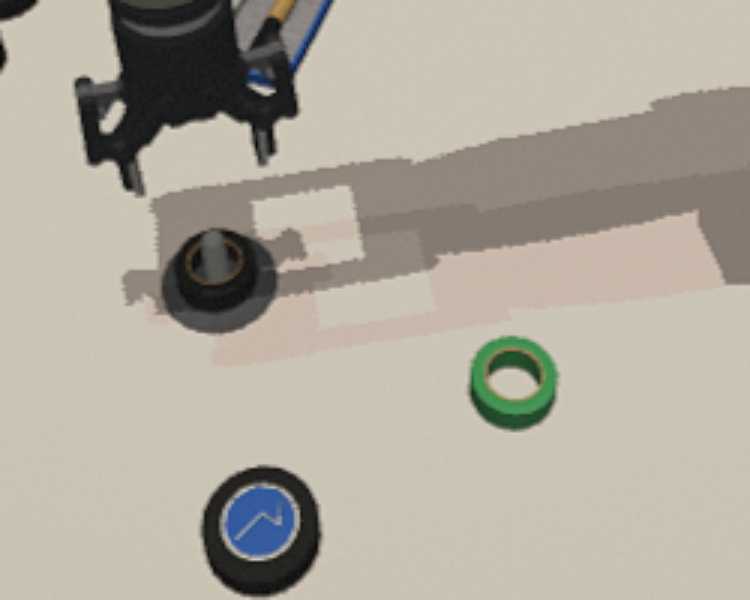

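The black roll sits flat over the post at (215,270). Now the green roll and then the mask.

```bash
python3 - <<'E'
from act import *
S=(612,293.9); r=np.radians
pick(383,354.4,np.arctan2(354.4,383)+np.pi/2,23,62,30,85)
place(*S,np.arctan2(S[1],S[0])+np.pi/2,53,80)
i1,_=optics.grab_frame("side")
pick(447.6,-172.3,r(34.9),28,54,25,85)
i2,_=optics.grab_frame("side")
cv2.imwrite("pics/s3.png",np.hstack([cv2.resize(i1[200:400,190:320],(390,600)),cv2.resize(i2[20:220,290:420],(390,600))])[:,:,::-1])
E
```

```text
grip 61.9 32.6
lifted 61.8 32.9 t 42.9
set down True [612.2 293.9  53.7] nominal 53
t 46.7
grip 53.5 26.5
lifted 53.0 26.4 t 51.5
```

View pics/s3.png

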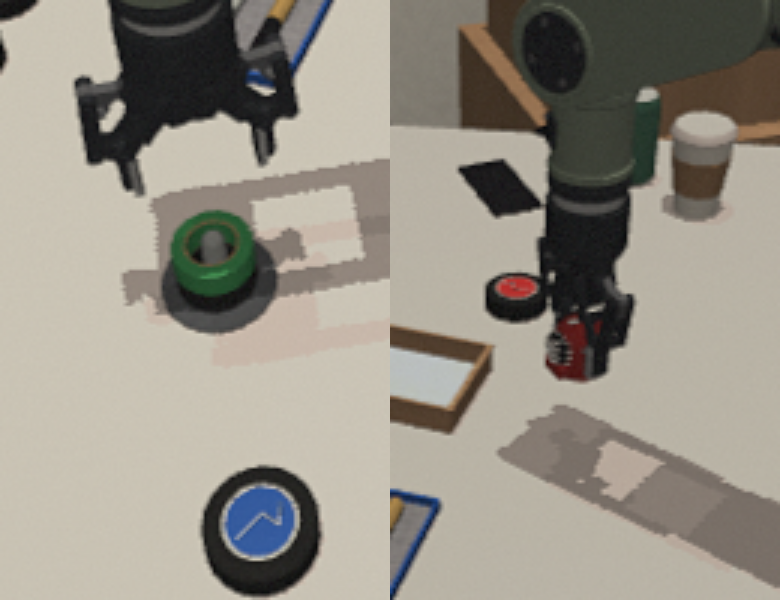

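The green roll lies on the black one with the post through both, and the mask is held upright across the ears. Placing the mask.

```bash
python3 - <<'E'
from act import *
r=np.radians
place(630.5,-280.6,r(77.9),32,70)
ctrl.move_ptp([480,-200,250],DOWN(0)); ctrl.hold(.3); C,p,d=shot("f1")
i,_=optics.grab_frame("side")
cv2.imwrite("pics/f1v.png",np.hstack([cv2.resize(p[:240],(400,300)),cv2.resize(i[80:400,220:380],(250,500))[:300]*0+cv2.resize(i[110:350,220:400],(250,300))])[:,:,::-1])
s=sensors.read_state(); print(s["t"],s["grip_width"])
E
```

```text
set down True [ 630.6 -280.7   32.5] nominal 32
t 55.6
57.2167 69.62565023147359
```

View pics/f1v.png

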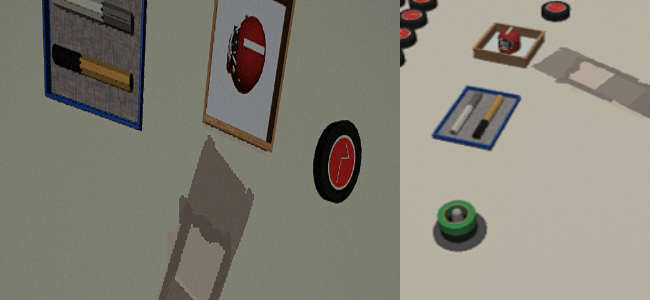

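Everything is in its place: mask upright in the carton (245,55), markers parallel in the tray, both rolls on the spindle, and the puck in view undisturbed. Handing in.

```bash
python3 -c "
from plant import ctrl; print(ctrl.finish_job())"
```

```text
the job is handed in; nothing more can be done
None
```

Job handed in at about 57 s of robot time: both markers flat and side by side in the tray, both rolls stacked flat on the spindle, the mask upright in the carton, and neither puck touched.

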